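Load the lens into the dust box and hang the port cover

ROBOT

A 6-joint arm with a two-finger parallel gripper is mounted at the origin on the work surface. World frame = base frame: x ahead of the robot, y to its left, z up, the work surface at z = 0. Lengths are in m, angles in rad, forces in N, time in s.
With the tool pointing down it reaches from about 0.325 to 0.9 m from the base axis. Payload 3.5 kg.
Tool frame: the origin (TCP) lies on the centre line of the jaws, within the pads' length; the fingertips stand 11 mm ahead of it and the grasp point (between the pads) lies 8 mm behind it; z points along the fingers, y is the line along which they close (so a half turn about z gives the same grasp; the last joint's range is limited). The gripper opens to 85 mm and grips with 20 to 120 N. Pads are 22 mm wide; open, the fingers measure 114 mm over their backs; the gripper's body (76 mm by 85 mm) begins 54 mm behind the grasp point. The pads swing forward as they close: fully open they stand 13 mm farther back than shut.
Start: joints at [1.177, 0.276, -0.026, 1.268, 0, 1.467], TCP at [0.179, 0.599, 0.242] pointing down, gripper open.
Joint ranges: [-3.12, 3.12], [-0.85, 1.88], [-1.08, 1.24], [-1.95, 2.15], [-1.57, 1.53], [-3.14, 3.14]. Speed limits (rad/s): [2.57, 2.57, 3.14, 3.14, 3.14, 3.14].

INTERFACE

Orientations are given as a rotation vector (axis times angle).
In Python, from workcell import r gives the robot as it stands. The module is installed in compiled form; this text tells all that it offers. Calls block until the motion is done:
- r.move_to(position, orientation): joint-space move of the TCP to a pose.
- r.line_to(position, vel=0.15, orientation=None): straight line of the TCP; orientation=None keeps the orientation; vel is the mean speed in m/s.
- r.set_joints(angles): joint-space move.
- r.set_gripper(opening, effort=None): finger opening in m; effort is the grip in N (None keeps the last); returns when the fingers have stopped.
- r.wait(seconds).
- r.solve_ik(position, orientation): joint angles nearest the present ones, or None.
- r.read_camera(name): name is "scene" or "top"; returns a dict with "image" (400x640x3 uint8, red, green, blue), "fx", "fy", "cx", "cy" (pixels), "pose" (4x4, takes a point from camera to world coordinates). Camera axes: x right, y down, z forward; pixel columns grow to the right and rows downward; lengths in m; the calibration is good to about 2 mm. A picture is of the moment at which its call begins. There is no depth.
A pose or a line that the arm cannot do raises r.IKError and nothing moves.
- r.close_job(): hands the job in; it is judged then, once.
Readings, each from a call of its own:
- r.get_time(): time.
- r.get_joints(): joint angles.
- r.get_joint_velocities(): joint speeds.
- r.get_effort(): joint torques, N m.
- r.get_eef_pos(): TCP position.
- r.get_orientation(): TCP orientation.
- r.get_contact_force(): force on the tool from outside, world axes, zero at the start.
- r.get_torque(): the same for the moment, N m.
- r.get_finger_gap(): finger opening in m.
- r.get_gripper_force(): force on a finger pad.
Only numpy, scipy, OpenCV 4.12 (cv2) and the standard library are available. Lean on these libraries where they do the work, as an engineer would, in place of code of your own. Each camera call takes 0.05 s, during which the arm holds its last target. There are 200 camera calls.

TASK

Get the dust box on the demo stall ready: pass the lens mount in through the port in the sloping front without anything touching the port panel or its orange rim, and stand it upright in the middle of the blue pad inside. Then close the port by hanging the orange cover plate on the panel's two pins, both holes over both pins and lying flat against the panel. Set both parts down rather than dropping them, and leave the jar, the slide case and the badge where they are.

Things in the scene. Friction and masses are not known exactly. Their poses are not given: they have to be found in the camera images.
- dust_box: Fixed clear plastic box, 210 mm wide (y), 145 high, x from -78 to +165 mm. Origin on the table plane under the blue pad's centre; x level from the sloping front into the box (roughly away from the robot), y left, z up. Inner floor 4 mm above the table. Front: sill 31 mm high at x = -78, then port_panel slopes up to 145 mm height at x = +57; level roof behind. The port is the only opening.
- pad (a point): Centre of the round blue pad (90 mm across, flush) on the inner floor, 4 mm above the table; axes as dust_box.
- port_panel: White panel, 5 mm thick, sloping at 40 degrees from level. Origin: port centre on the outer face, at dust_box x = -23, z = 77.6 mm. x up the slope, y left, z square out of the face (up and towards the robot). Spans x -72 to +105, y +-105. Port: hole with x from -45 to +45, y from -56 to +56, orange rim flush with the face. Neither lens mount nor robot may touch the panel; the cover may.
- pin_left (a point): Tip of the left steel pin on the port panel, above the port: pin 6 mm thick with a conical tip, 21 mm long square to the panel, at panel x = +61, y = +52. Axes as port_panel.
- pin_right (a point): Tip of the right pin, the same at panel x = +61, y = -52.
- cover_home (a point): Where the cover's origin lies when the cover hangs on both pins: on the panel's outer face at panel x = +9, y = 0. Axes as port_panel; the cover's axes then match them.
- cover: Loose orange plate 132 (x) by 142 (y) by 5 mm, about 130 g, flat on the table. Origin: centre of its underside, z up. Two 11 mm through holes at x = +52, y = +-52 (the upper edge when hung; points roughly away from the robot at the start). Grip: black fin at the middle, 40 mm long (x), 14 thick (y), top 41 mm above the underside; pinch it across y.
- lens_mount: Loose black block with a brass-ringed lens on both broad faces, green mark on top, about 110 g, standing upright. Block 36 (x) by 20 (y) mm, top at 58; foot 36 by 32, 7 thick. Origin: centre of its underside, z up. Pinch its upper part across y: the gripper can then lean along x while the mount stays upright, and follow it through the port. It may face any way on the pad.
- jar: Bystander: glass jar with red cap, 52 mm wide, 75 mm high; origin at its underside.
- slide_case: Bystander: grey closed case 75 by 55 by 30 mm; origin at its underside.
- badge: Bystander: round button badge 56 mm wide, 6 mm thick, yellow and red, flat on the table; origin at its underside.
There are look-alikes about, which are no part of the job. Of the things like the cover, leave any that is white; of the rest the larger one is meant.

How it is judged:
On the way:
1. the lens mount stands upright on the blue pad inside the box, let go (horizontal distance between lens_mount and pad below 0.018 m and z of lens_mount in the frame of pad between -0.004 and 0.004 m and angle between lens_mount's own z axis and vertical below 0.1 rad and linear speed of lens_mount below 0.02 m/s and contact force between the fingers and lens_mount below 0.05 N), for 0.2 s.
At the end, for the whole second after the job is handed in: Lens mount upright (0.1 rad) on the inner floor, centre within 18 mm of the pad centre; cover on both pins, flat on the panel (origin within 6 mm in x and y and 3 mm in z of cover_home, tilted under 0.05, turned under 0.1 rad); both at rest and let go (all of step 1 and x of cover in the frame of cover_home between -0.006 and 0.006 m and y of cover in the frame of cover_home between -0.006 and 0.006 m and z of cover in the frame of cover_home between -0.003 and 0.003 m and angle between the z axis of cover and the z axis of port_panel, either way round below 0.05 rad and angle between the x axis of cover and the x axis of port_panel, either way round below 0.1 rad and linear speed of cover below 0.02 m/s and contact force between the fingers and cover below 0.05 N); the robot touches nothing.
It fails at once if the lens mount touches the port panel, its rim or its pins (over 0.5 N) (contact force between lens_mount and port_panel above 0.5 N).
It fails at once if the robot touches the port panel, its rim or its pins (over 0.5 N) (contact force between any of the fingers, the arm and port_panel above 0.5 N).
It fails at once if the lens mount or the cover is dropped or thrown (over 0.4 m/s while not held) ((contact force between the fingers and lens_mount below 0.05 N and linear speed of lens_mount above 0.4 m/s) or (contact force between the fingers and cover below 0.05 N and linear speed of cover above 0.4 m/s)).
It fails at once if a bystander (jar, slide case, badge) is moved more than 20 mm (distance of any of jar, slide_case, badge from where it was at the start of the episode above 0.02 m).
It also fails if it takes over 58 s, if anything falls off the work surface, if the arm or the gripper's body presses on something with over 40 N, if the wrist force passes 120 N, or if a joint passes its speed limit or range.

## Working session

There is one attempt and no reset: what is moved stays moved. The work goes in short steps, each a Python script; the robot and the scene stay as the last script left them, time stands still between calls to the robot, and variables do not carry over. Pictures are saved under pics/ and viewed, at most 10 in all, crops included, and the job is handed in when it is done.

```bash
mkdir -p pics; ls; python3 - <<'E'
from workcell import r
import cv2
for n in("scene","top"):
    d=r.read_camera(n); cv2.imwrite(f"pics/{n}0.png",d["image"][:,:,::-1])
    print(n,d["fx"],d["fy"],d["cx"],d["cy"]); print(d["pose"].round(4).tolist())
print(r.get_orientation(),r.get_time())
E
```

```text
pics
scene 388.9007606481454 388.9007606481454 315.90455414558903 200.00391598384564
[[-0.7971, 0.4073, -0.4458, 0.9737], [0.6035, 0.5632, -0.5645, 0.4815], [0.0211, -0.7189, -0.6947, 0.8325], [0.0, 0.0, 0.0, 1.0]]
top 418.3896626903508 418.3896626903508 317.23077033820715 197.27923605099983
[[-0.0265, -0.9887, 0.1476, 0.2784], [-0.9996, 0.028, 0.0087, -0.1171], [-0.0127, -0.1473, -0.989, 1.5686], [0.0, 0.0, 0.0, 1.0]]
[-4.55163149e-01 -3.10791328e+00  3.10414676e-03] 0.1
```

View pics/scene0.png

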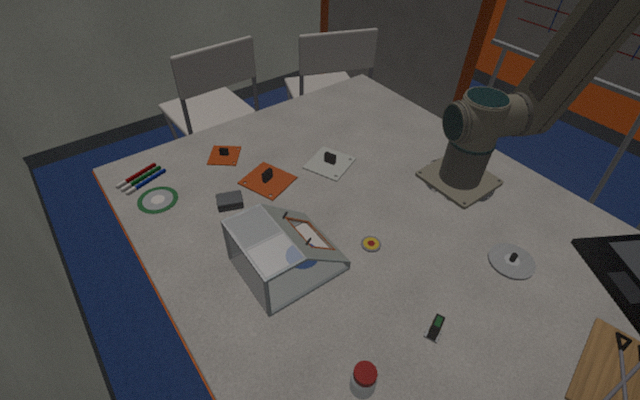

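View pics/top0.png

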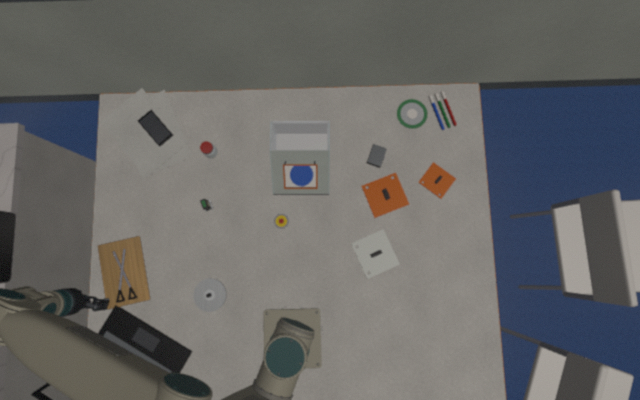

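The scene view shows the box around (285,250), the large orange cover at (268,180), a small orange decoy at (224,155), a white one at (329,162), and the mount at (436,327). In the top view the box is at (300,160), the cover at (385,195) and the mount at (205,204). Enlarging both for measurement.

```bash
python3 - <<'E'
import cv2,numpy as np
def crop(im,x,y,w,h,s):
    c=cv2.resize(im[y:y+h,x:x+w],None,fx=s,fy=s,interpolation=cv2.INTER_CUBIC)
    for i in range(0,w,10):
        cv2.line(c,(i*s,0),(i*s,5),(255,255,0),1); cv2.putText(c,str(x+i),(i*s,14),0,.32,(255,255,0),1)
    for i in range(0,h,10):
        cv2.line(c,(0,i*s),(5,i*s),(255,255,0),1); cv2.putText(c,str(y+i),(6,i*s+4),0,.32,(255,255,0),1)
    return c
def mos(lst,out):
    M=np.zeros((600,800,3),np.uint8)
    for c,(x,y) in lst: M[y:y+c.shape[0],x:x+c.shape[1]]=c
    cv2.imwrite(out,np.clip(M.astype(float)*1.3,0,255).astype(np.uint8))
t=cv2.imread("pics/top0.png"); s=cv2.imread("pics/scene0.png")
mos([(crop(t,265,115,70,85,7),(0,0)),(crop(t,358,168,54,54,5),(500,0)),(crop(t,190,190,30,30,9),(500,290))],"pics/t1.png")
mos([(crop(s,215,198,140,112,4),(0,0)),(crop(s,235,158,66,44,5),(0,460-80+0+0) if 0 else (565-330,452-0-80+0)) if 0 else (crop(s,235,160,65,40,3),(565,0)),(crop(s,418,308,34,40,6),(565,140))],"pics/s1.png")
E
```

```text
(no output)
```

View pics/t1.png

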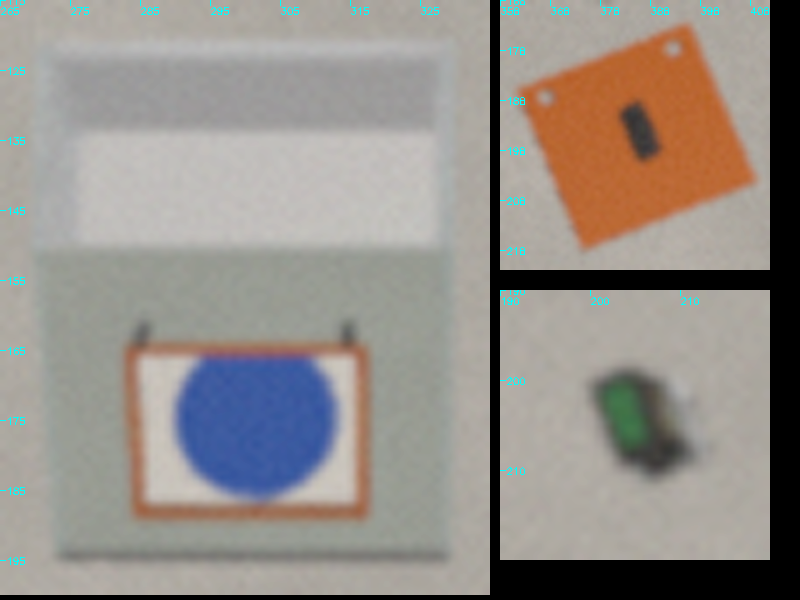

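View pics/s1.png

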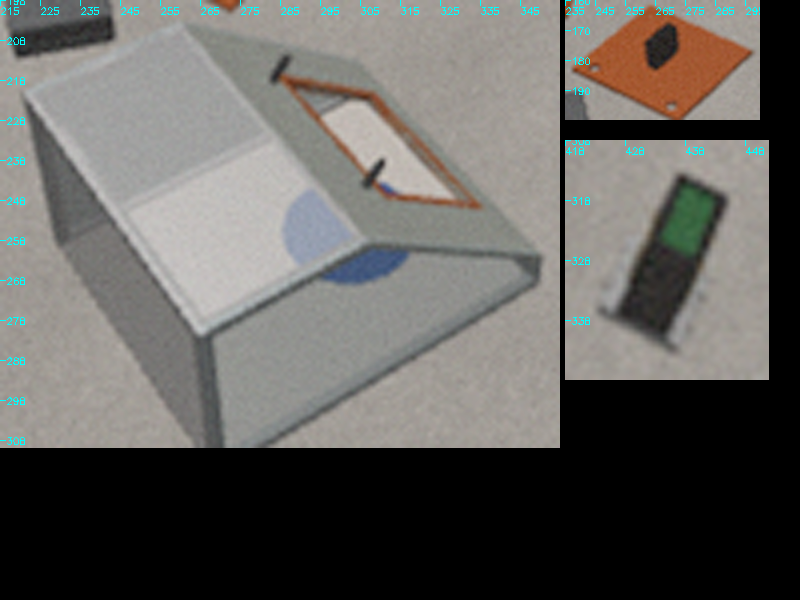

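```bash
cat > geo.py <<'E'
import numpy as np
from scipy.optimize import least_squares
from scipy.spatial.transform import Rotation as R
CAM=dict(scene=(388.9007606,315.9045541,200.0039160,np.array([[-0.7971,0.4073,-0.4458,0.9737],[0.6035,0.5632,-0.5645,0.4815],[0.0211,-0.7189,-0.6947,0.8325],[0,0,0,1]])),
 top=(418.3896627,317.2307703,197.2792361,np.array([[-0.0265,-0.9887,0.1476,0.2784],[-0.9996,0.028,0.0087,-0.1171],[-0.0127,-0.1473,-0.989,1.5686],[0,0,0,1]])))
def proj(c,P):
    f,cx,cy,T=CAM[c]; q=(np.atleast_2d(P)-T[:3,3])@T[:3,:3]
    return np.c_[f*q[:,0]/q[:,2]+cx,f*q[:,1]/q[:,2]+cy]
def pl(v,P): return R.from_euler('z',v[2]).apply(P)+[v[0],v[1],0]
a=np.radians(40); PX=np.array([np.cos(a),0,np.sin(a)]); PZ=np.array([-np.sin(a),0,np.cos(a)])
def pan(x,y,z=0): return np.array([-.023,0,.0776])+x*PX+y*np.array([0,1,0])+z*PZ
def px(x0,y0,s,p,off=(0,0)): return np.array([x0,y0])+(np.array(p)-off+.5)/s-.5
def fit(obs,v0):
    # obs: (cam, local pt, pixel)
    f=lambda v:np.concatenate([proj(c,pl(v,np.atleast_2d(P)))[0]-q for c,P,q in obs])
    s=least_squares(f,v0,loss='soft_l1'); return s.x,f(s.x).reshape(-1,2)
E
cat > m.py <<'E'
from geo import *
T=lambda p:px(265,115,7,p); S=lambda p:px(215,198,4,p)
box=[('top',pan(.061,.052,.021),T((146,323))),('top',pan(.061,-.052,.021),T((346,323))),
('top',pan(.045,.056),T((143,355))),('top',pan(.045,-.056),T((358,355))),('top',pan(-.045,-.056),T((360,505))),('top',pan(-.045,.056),T((144,503))),
('top',pan(.105,.105),T((38,247))),('top',pan(.105,-.105),T((450,247))),('top',pan(-.072,.105),T((57,550))),('top',pan(-.072,-.105),T((448,550))),
('scene',pan(.061,.052,.021),S((381,162))),('scene',pan(.061,-.052,.021),S((286,58))),('scene',pan(.061,.052,0),S((367,187))),('scene',pan(.061,-.052,0),S((275,82))),
('scene',[.057,.105,.145],S((368,242))),('scene',[.057,-.105,.145],S((185,27))),('scene',[.165,.105,.145],S((204,333))),('scene',[.165,-.105,.145],S((26,93))),('scene',[-.078,.105,.031],S((538,257)))]
C=lambda p:px(358,168,5,p,(500,0)); D=lambda p:px(235,160,3,p,(565,0))
cov=[('top',[.052,.052,.005],C((545,97))),('top',[.052,-.052,.005],C((672,48))),('top',[.066,-.071,.005],C((690,25))),('top',[-.066,-.071,.005],C((755,180))),('top',[-.066,.071,.005],C((585,248))),('top',[.066,.071,.005],C((517,90))),('top',[0,0,.041],C((640,131))),
('scene',[.052,.052,.005],D((671,107))),('scene',[.052,-.052,.005],D((595,68))),('scene',[.066,.071,.005],D((680,118))),('scene',[-.066,.071,.005],D((752,50)))]
L=lambda p:px(190,190,9,p,(500,290)); M=lambda p:px(418,308,6,p,(565,140))
# mount x along green mark, +x toward the robot side/away sign free
len_=[('top',[0,0,.058],L((627,410))),('scene',[0,0,.058],M((693,219))),
('scene',[-.018,-.010,.058],M((683,176))),('scene',[-.018,.010,.058],M((727,195))),('scene',[.018,.010,.058],M((703,262))),('scene',[.018,-.010,.058],M((660,242))),('scene',[.018,-.016,.007],M((603,308))),('scene',[.018,.016,.002],M((674,350)))]
for n,o,v in(('box',box,(.5,0,0)),('cov',cov,(.4,-.3,.3)),('len',len_,(.4,.3,.3))):
    for cams in(('top','scene'),('top',),('scene',)):
        oo=[q for q in o if q[0] in cams]
        if len(oo)<2: continue
        x,res=fit(oo,v); print(n,cams,x.round(4),'rms',np.sqrt((res**2).mean()).round(2)); 
        if len(cams)==2: print(res.round(1).tolist())
E
python3 m.py
```

```text
box ('top', 'scene') [ 0.6015 -0.0447 -0.0264] rms 1.11
[[-0.8, 3.6], [0.2, 3.5], [-0.9, 0.3], [-0.3, 0.2], [-0.3, 0.6], [0.2, 0.9], [-0.7, 0.5], [0.4, 0.3], [-0.2, 0.5], [0.4, 0.4], [0.2, -0.3], [0.2, -0.5], [-1.0, 0.3], [-1.4, 0.2], [-0.1, 0.5], [-1.9, -1.0], [-1.8, 1.5], [-1.7, 0.4], [0.8, -0.0]]
box ('top',) [ 0.6042 -0.0455 -0.0324] rms 0.95
box ('scene',) [ 0.5995 -0.0439 -0.0301] rms 0.8
cov ('top', 'scene') [ 0.5132 -0.3584  0.3533] rms 0.47
[[0.1, 0.5], [-0.0, 0.2], [-0.5, -0.4], [0.5, 0.5], [-0.4, 0.9], [-0.4, 0.3], [0.6, -0.3], [0.1, -0.4], [-0.5, 0.2], [-0.7, 1.0], [-0.1, 0.3]]
cov ('top',) [ 0.5142 -0.3584  0.3466] rms 0.4
cov ('scene',) [ 0.512  -0.359   0.3579] rms 0.4
len ('top', 'scene') [0.4887 0.3122 0.3877] rms 0.96
[[-0.2, 1.7], [-0.3, 0.0], [-0.5, -1.3], [0.9, -0.2], [-0.1, 1.7], [-1.9, 0.5], [-0.1, -0.6], [1.2, 0.5]]
len ('scene',) [0.4884 0.3122 0.3856] rms 0.92
```

```bash
sed -i "s/T((146,323))/T((138,343))/; s/T((346,323))/T((350,343))/" m.py; python3 m.py | grep box -A1
cat > rob.py <<'E'
from geo import *
from workcell import r
s,c=np.sin(a),np.cos(a)
def rot(yaw,lean,flip):
    sl,cl=np.sin(lean),np.cos(lean); z=np.array([sl,0,-cl]); y=np.array([0,-1. if flip else 1.,0])
    return R.from_euler('z',yaw)*R.from_matrix(np.c_[np.cross(y,z),y,z])
def pose(v,local,lean,flip):
    """TCP pose with grasp point at local in frame v=(x,y,yaw)"""
    q=rot(v[2],lean,flip); return pl(v,np.array(local))+.008*q.as_matrix()[:,2], q.as_rotvec()
E
python3 - <<'E'
from rob import *
from m import box,cov,len_
B=fit(box,(.6,-.045,-.03))[0];C=fit(cov,(.5,-.36,.35))[0];L=fit(len_,(.49,.31,.38))[0]
np.save('est.npy',[B,C,L])
fin=np.array([0,0,.053])
tests={}
for f in(0,1):
  for n,p in dict(pickup=pose(L,[0,0,.048],a,f),pre=pose(L,np.array([0,0,.048])+.1*PZ,a,f),lift=pose(L,[0,0,.2],a,f),
    box_pre=pose(B,fin+.01*PX+.1*PZ,a,f),box_in=pose(B,fin,a,f),cov=pose(C,[0,0,.03],0,f),covlift=pose(C,[0,0,.2],0,f),
    hangpre=pose(B,pan(.009,0,.03+.08),a,f),hang=pose(B,pan(.009,0,.03),a,f)).items():
    q=r.solve_ik(*p); print(f,n,np.round(p[0],3),None if q is None else np.round(q,2))
E
```

```text
box ('top', 'scene') [ 0.6013 -0.0446 -0.0267] rms 0.76
[[0.3, 0.8], [-0.4, 0.7], [-0.9, 0.4], [-0.3, 0.3], [-0.3, 0.6], [0.2, 1.0], [-0.7, 0.6], [0.4, 0.4], [-0.2, 0.6], [0.3, 0.5], [0.3, -0.3], [0.2, -0.5], [-1.0, 0.3], [-1.3, 0.1], [0.0, 0.5], [-1.8, -1.0], [-1.7, 1.4], [-1.6, 0.3], [0.8, -0.0]]
box ('top',) [ 0.6034 -0.0453 -0.0313] rms 0.32
box ('scene',) [ 0.5995 -0.0439 -0.0301] rms 0.8
cov ('top', 'scene') [ 0.5132 -0.3584  0.3533] rms 0.47
box ('top', 'scene') [ 0.6013 -0.0446 -0.0267] rms 0.76
[[0.3, 0.8], [-0.4, 0.7], [-0.9, 0.4], [-0.3, 0.3], [-0.3, 0.6], [0.2, 1.0], [-0.7, 0.6], [0.4, 0.4], [-0.2, 0.6], [0.3, 0.5], [0.3, -0.3], [0.2, -0.5], [-1.0, 0.3], [-1.3, 0.1], [0.0, 0.5], [-1.8, -1.0], [-1.7, 1.4], [-1.6, 0.3], [0.8, -0.0]]
box ('top',) [ 0.6034 -0.0453 -0.0313] rms 0.32
box ('scene',) [ 0.5995 -0.0439 -0.0301] rms 0.8
cov ('top', 'scene') [ 0.5132 -0.3584  0.3533] rms 0.47
[[0.1, 0.5], [-0.0, 0.2], [-0.5, -0.4], [0.5, 0.5], [-0.4, 0.9], [-0.4, 0.3], [0.6, -0.3], [0.1, -0.4], [-0.5, 0.2], [-0.7, 1.0], [-0.1, 0.3]]
cov ('top',) [ 0.5142 -0.3584  0.3466] rms 0.4
cov 
[... 778 characters left out ...]
 0.17  0.17 -0.21]
0 hang [ 0.571 -0.044  0.1  ] [-0.26  0.03 -0.9  -0.04  0.15 -0.18]
1 pickup [0.494 0.314 0.042] [ 0.49  0.2  -0.91 -0.23 -0.06 -3.07]
1 pre [0.434 0.29  0.118] [ 0.51 -0.1  -0.96  0.01 -0.08 -3.05]
1 lift [0.494 0.314 0.194] [ 0.49 -0.11 -0.76  0.22 -0.06 -3.07]
1 box_pre [ 0.55  -0.043  0.13 ] [-0.28 -0.07 -0.9   0.06  0.16  2.95]
1 box_in [ 0.606 -0.045  0.047] [-0.24  0.21 -0.87 -0.19  0.14  2.97]
1 cov [ 0.513 -0.358  0.022] [-0.71  0.47 -0.26  0.84  0.    2.08]
1 covlift [ 0.513 -0.358  0.192] [-0.71  0.31 -0.09  1.17  0.    2.08]
1 hangpre [ 0.52  -0.042  0.162] [-0.3  -0.2  -0.92  0.17  0.17  2.93]
1 hang [ 0.571 -0.044  0.1  ] [-0.26  0.03 -0.9  -0.04  0.15  2.96]
```

```bash
python3 - <<'E'
from rob import *
import cv2
B,C,L=np.load('est.npy')
g=np.array([0,0,.048])
r.move_to(*pose(L,g+.13*PZ,a,0)); print(r.get_time())
r.set_gripper(.06)
r.line_to(pose(L,g,a,0)[0],vel=.15)
print(r.get_contact_force())
r.set_gripper(0,effort=40); print('gap',r.get_finger_gap(),r.get_gripper_force(),r.get_contact_force())
r.line_to(pose(L,g+[0,0,.15],a,0)[0],vel=.15)
print('gap',r.get_finger_gap(),r.get_time())
p=pose(B,np.array([0,0,.052])+.012*PX+.13*PZ,a,0)
r.move_to(*p); print(r.get_time(),r.get_eef_pos()-p[0])
ims=[]
for n,(x,y,w,h) in dict(scene=(210,130,200,150),top=(250,130,130,75)).items():
    im=r.read_camera(n)["image"][:,:,::-1]; cv2.imwrite(f"pics/{n}1.png",im)
    k=800//2//w if 0 else (4 if n=='scene' else 6)
    ims.append(cv2.resize(im[y:y+h,x:x+w],None,fx=k,fy=k,interpolation=cv2.INTER_CUBIC))
for i,m in enumerate(ims): cv2.imwrite(f"pics/c1_{i}.png",m)
E
```

```text
1.6083
[-0.1033504  -0.65765509 -0.36878276]
gap 0.019412372414023504 40.72879493236542 [-3.58202044 -2.31235462  6.75088163]
gap 0.019850226400658165 4.5833
5.9333 [ 9.87475527e-05  5.70013195e-04 -8.02293939e-05]
```

View pics/c1_0.png

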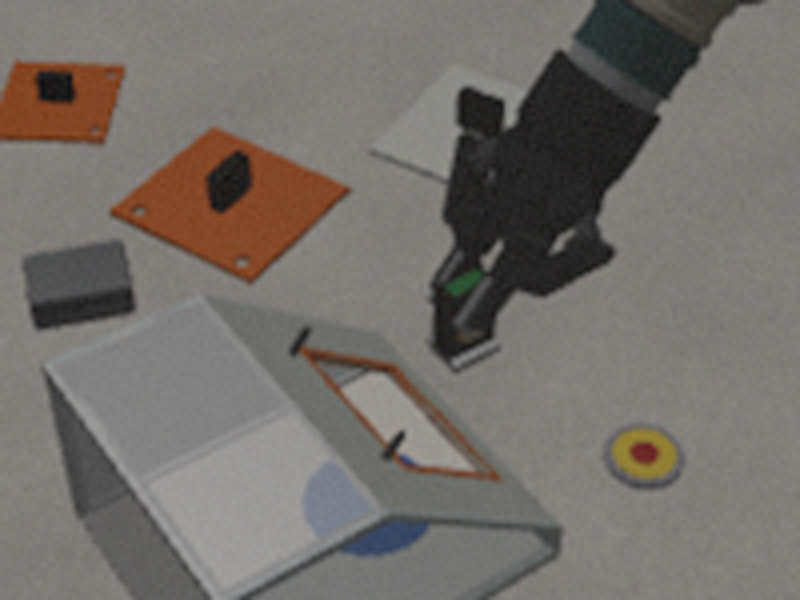

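The scene crop shows the mount held upright at (465,320) in front of the port, with the fingers clear of the pins at (300,342) and (395,445). Inserting it now.

```bash
python3 - <<'E'
from rob import *
import cv2
B,C,L=np.load('est.npy')
g=np.array([0,0,.053])
P=lambda loc:pose(B,loc,a,0)[0]
r.line_to(P(g+.012*PX+.005*PZ),vel=.08); print(r.get_time(),r.get_contact_force())
r.line_to(P(g+[0,0,.003]),vel=.05); f0=r.get_contact_force(); print(f0)
for dz in np.arange(.002,-.004,-.0005):
    r.line_to(P(g+[0,0,dz]),vel=.01); r.wait(.05)
    f=r.get_contact_force()
    if f[2]-f0[2]>1.5: break
print('touch',dz,f,r.get_time())
cv2.imwrite("pics/s2.png",r.read_camera("scene")["image"][:,:,::-1])
r.set_gripper(.034); r.wait(.2); print('gap',r.get_finger_gap(),r.get_contact_force())
r.line_to(P(g+.008*PX+.02*PZ),vel=.06)
r.line_to(P(g+.01*PX+.13*PZ),vel=.15); print(r.get_time(),r.get_contact_force())
im=r.read_camera("scene")["image"][:,:,::-1];jm=r.read_camera("top")["image"][:,:,::-1]
cv2.imwrite("pics/s3.png",im);cv2.imwrite("pics/t3.png",jm)
z=lambda i,x,y,w,h,k:cv2.resize(i[y:y+h,x:x+w],None,fx=k,fy=k,interpolation=cv2.INTER_CUBIC)
cv2.imwrite("pics/c3.png",np.hstack([z(im,260,195,100,80,4),z(jm,265,130,80,64,5)]))
E
```

```text
7.7333 [-0.10762505  0.43076448 -0.2845008 ]
[ 0.96440166 -0.03658316 -1.35143256]
touch -0.0005 [-1.255351    0.12129562  0.68849373] 9.8917
gap 0.03419643296215477 [ 0.24421118 -0.00179077 -0.67475705]
11.8333 [ 0.2369297   0.20197081 -0.52317575]
```

View pics/c3.png

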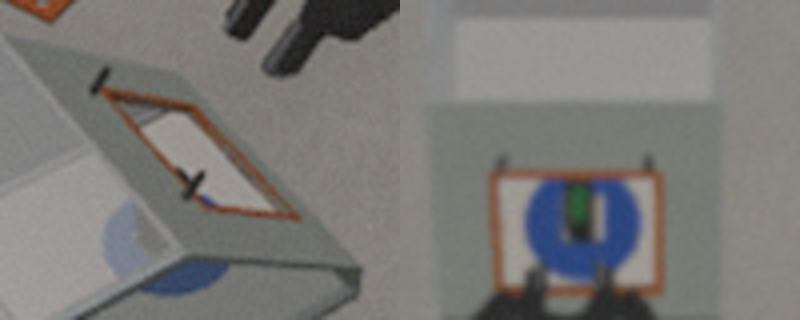

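The mount stands upright on the pad: its foot centre is about (580,218) in the crop and the pad centre about (583,222), so it is roughly 3 mm off. Next the cover.

```bash
python3 - <<'E'
from rob import *
import cv2
B,C,L=np.load('est.npy')
g=np.array([0,0,.029])
r.line_to(r.get_eef_pos()+[-.03,0,.08],vel=.2)
r.move_to(*pose(C,g+[0,0,.12],0,0)); r.set_gripper(.05)
r.line_to(pose(C,g,0,0)[0],vel=.12); print(r.get_contact_force())
r.set_gripper(0,effort=60); print('gap',r.get_finger_gap(),r.get_gripper_force(),r.get_contact_force())
r.line_to(pose(C,g+[0,0,.2],0,0)[0],vel=.15); print('gap',r.get_finger_gap())
r.move_to(*pose(B,pan(.009,0,.029+.11),a,0)); 
r.line_to(pose(B,pan(.009,0,.029+.045),a,0)[0],vel=.1); r.wait(.2)
print(r.get_time(),r.get_eef_pos()-pose(B,pan(.009,0,.029+.045),a,0)[0],r.get_contact_force())
im=r.read_camera("scene")["image"][:,:,::-1];jm=r.read_camera("top")["image"][:,:,::-1]
cv2.imwrite("pics/s4.png",im);cv2.imwrite("pics/t4.png",jm)
z=lambda i,x,y,w,h,k:cv2.resize(i[y:y+h,x:x+w],None,fx=k,fy=k,interpolation=cv2.INTER_CUBIC)
cv2.imwrite("pics/c4.png",np.vstack([z(im,250,165,114,42,7),z(jm,255,140,114,42,7)]))
for n in('scene','top'):
    q=[pan(.061,y,h) for h in(0,.021) for y in(.052,-.052)]; h=[pan(.061,y,.05) for y in(.052,-.052)]
    print(n,proj(n,pl(B,np.array(q+h))).round(1).tolist())
E
```

```text
[-0.31363426 -0.01969499 -0.4425532 ]
gap 0.013296272509292899 60.51030993461609 [ 0.01516559 -0.01227028  4.50476239]
gap 0.013024513958228555
19.3167 [ 0.00016073 -0.00012462  0.00076014] [-0.74433711 -0.98219801 -1.63282073]
scene [[305.4, 244.7], [282.0, 218.3], [310.2, 237.8], [286.4, 211.6], [316.8, 228.1], [292.4, 202.4]]
top [[285.0, 161.6], [314.2, 161.6], [284.6, 164.3], [314.2, 164.2], [283.9, 168.2], [314.0, 168.1]]
```

View pics/c4.png

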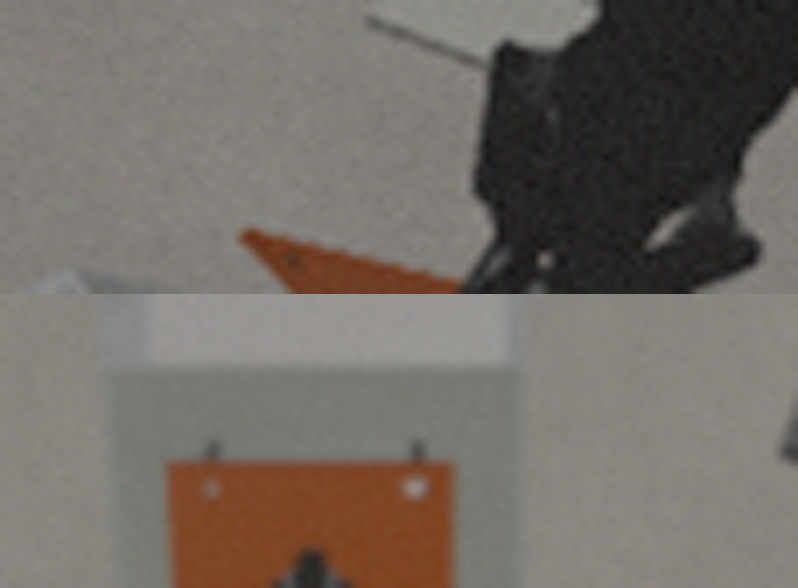

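```bash
python3 - <<'E'
import cv2
im=cv2.imread("pics/s4.png"); x,y,w,h=260,192,100,75
cv2.imwrite("pics/c5.png",cv2.convertScaleAbs(cv2.resize(im[y:y+h,x:x+w],None,fx=8,fy=8,interpolation=cv2.INTER_CUBIC),alpha=1.5))
E
```

```text
(no output)
```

View pics/c5.png

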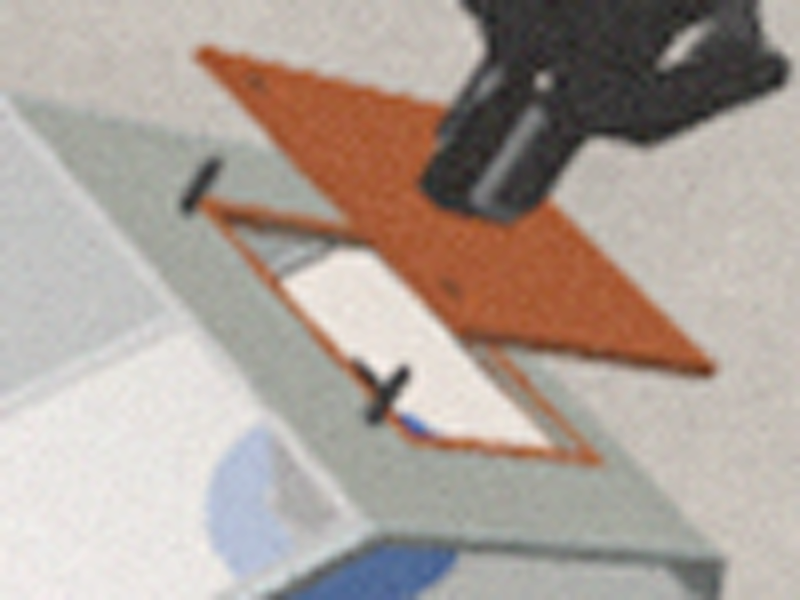

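```bash
python3 - <<'E'
from rob import *
B=np.load('est.npy')[0]
H={'scene':[(316.1,227.6),(291.6,201.6)],'top':[(284.6,167.3),(313.9,167.3)]}
P={'scene':[(309.8,238.4),(286.1,212.2)],'top':[px(265,115,7,(138,343)),px(265,115,7,(350,343))]}
def f(v):
    o=[]
    for n in H:
        for i,y in enumerate((.052,-.052)):
            h=proj(n,pl(B,pan(.061+v[0],y+v[1],.05+v[2])[None]))[0]-H[n][i]
            p=proj(n,pl(B,pan(.061,y,.021)[None]))[0]-P[n][i]
            o+=list(h-p)
    return np.array(o+[v[2]*300])
s=least_squares(f,[0,0,0]); print((s.x*1000).round(2),f(s.x).round(2))
E
```

```text
[ 1.54 -1.57  1.62] [-0.07  0.1   0.14  0.35 -0.56 -0.08  0.98 -0.08  0.48]
```

Relative to the pins, the cover holes sit about +1.5 mm in panel x and -1.6 mm in y. I'll correct for that and lower with force checks.

```bash
python3 - <<'E'
from rob import *
import cv2
B=np.load('est.npy')[0]; n=R.from_euler('z',B[2]).apply(PZ); ex=R.from_euler('z',B[2]).apply(PX); ey=np.array([-np.sin(B[2]),np.cos(B[2]),0])
dx,dy=-.0013,.0014
Q=lambda h:pose(B,pan(.009+dx,dy,.029+h),a,0)[0]
r.line_to(Q(.026),vel=.06); r.wait(.1); f0=r.get_contact_force(); print(f0)
for h in np.arange(.024,-.0041,-.001):
    r.line_to(Q(h),vel=.03); r.wait(.03)
    f=r.get_contact_force()-f0
    if h<.02 and int(h*1000)%4==0 or f@n>2: print(round(h,4),'n,x,y',(f@n).round(2),(f@ex).round(2),(f@ey).round(2))
    if f@n>4: break
print('stop',h,r.get_time())
for c in('scene','top'):cv2.imwrite(f"pics/{c}6.png",r.read_camera(c)["image"][:,:,::-1])
im=cv2.imread("pics/scene6.png"); x,y,w,h=260,192,100,75
cv2.imwrite("pics/c6.png",cv2.convertScaleAbs(cv2.resize(im[y:y+h,x:x+w],None,fx=8,fy=8,interpolation=cv2.INTER_CUBIC),alpha=1.5))
E
```

```text
[ 0.41272188  0.42915507 -2.55631211]
0.017 n,x,y 0.37 0.6 -0.01
0.013 n,x,y 0.62 0.2 -0.01
0.009 n,x,y 0.77 0.4 -0.26
0.005 n,x,y 1.45 0.42 -0.42
0.001 n,x,y 17.4 -0.64 -0.27
stop 0.00099999999999998 26.7833
```

Contact came at 1 mm, well past the 21 mm pin tips, so the plate is on the panel over the pins. Releasing, retreating and checking.

```bash
python3 - <<'E'
from rob import *
import cv2
B=np.load('est.npy')[0]
Q=lambda h:pose(B,pan(.009-.0013,.0014,.029+h),a,0)[0]
r.line_to(Q(.0018),vel=.02)
r.set_gripper(.03); r.wait(.2); print(r.get_finger_gap(),r.get_contact_force())
r.line_to(Q(.06),vel=.08); r.line_to(r.get_eef_pos()+[-.08,.0,.12],vel=.2); print(r.get_time(),r.get_contact_force())
r.wait(.2)
im=r.read_camera("scene")["image"][:,:,::-1];jm=r.read_camera("top")["image"][:,:,::-1]
z=lambda i,x,y,w,h,k:cv2.resize(i[y:y+h,x:x+w],None,fx=k,fy=k,interpolation=cv2.INTER_CUBIC)
cv2.imwrite("pics/c7.png",cv2.convertScaleAbs(np.hstack([z(im,265,195,80,100,5),z(jm,265,125,80,100,5)]),alpha=1.4))
o=[pan(.009+u,v,.005) for u in(.066,-.066) for v in(.071,-.071)]
print((proj('scene',pl(B,np.array(o)))-[265,195])*5,(proj('top',pl(B,np.array(o)))-[265,125])*5+[400,0])
E
```

```text
0.030102288222757456 [-0.45641931  0.31316518  0.26853572]
29.3833 [ 0.775511    0.67353676 -0.46871406]
[[212.06457277 264.20468922]
 [ 51.41499193  82.30573154]
 [372.87531316 281.21165329]
 [215.28366117 115.26719603]] [[471.69890058 168.64990695]
 [672.83483132 168.09330401]
 [481.58913281 329.50617371]
 [673.7464474  329.16137428]]
```

View pics/c7.png

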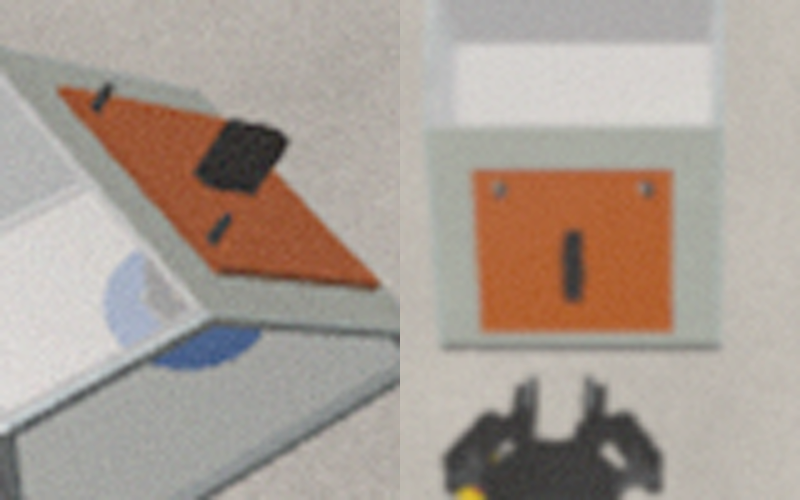

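The cover lies flat with both pins through its holes: (105,97) and (220,230) in the scene crop, (498,190) and (647,190) in the top crop. Its corners match the prediction to about 1 px in the source images. The gripper is clear, so I'm handing in.

```bash
python3 -c "
from workcell import r
print(r.close_job(), r.get_time())"
```

```text
the job is handed in; nothing more can be done
the job is handed in; nothing more can be done
```

The job is handed in but the verdict was not shown: in the last pictures the lens mount stands upright about 3 mm from the pad's centre, and the cover lies flat on the panel with both pins through its holes.

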